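Hook the red wax pot out of the deep carrier

ROBOT

A 6-joint arm with a two-finger parallel gripper is mounted at the origin on the work surface. World frame = base frame: x ahead of the robot, y to its left, z up, the work surface at z = 0. Lengths are in m, angles in rad, forces in N, time in s.
With the tool pointing down it reaches from about 0.15 to 0.775 m from the base axis. Payload 6.1 kg.
Tool frame: the origin (TCP) lies at the very end of the fingers, on their centre line; the grasp point (between the pads) lies 19 mm behind it; z points along the fingers, y is the direction in which the jaws open and shut (so a half turn about z gives the same grasp; the last joint's range is limited). The gripper opens to 85 mm and grips with 20 to 120 N. Pads are 22 mm wide; open, the fingers measure 114 mm over their backs; the gripper's body (76 mm by 85 mm) begins 54 mm behind the grasp point. The pads swing forward as they close: fully open they stand 13 mm farther back than shut.
Start: joints at [1.222, 0.126, -0.04, 1.405, 0, 1.571], TCP at [0.179, 0.493, 0.231] pointing down, gripper open.
Joint ranges: [-2.72, 2.72], [-0.95, 1.95], [-1.27, 1.35], [-1.78, 2.02], [-1.46, 1.47], [-3.14, 3.14]. Speed limits (rad/s): [2.39, 2.39, 3.01, 3.14, 3.14, 3.14].

INTERFACE

Orientations are given as a 3x3 rotation matrix whose columns are the frame's x, y, z axes.
In Python, from workcell import manip gives the robot as it stands. The module is installed in compiled form; this text tells all that it offers.
- The arm moves only by the tool arm_command, never from a script. Its argument "steps" is a list of rows, each a list of 3 entries, a list of its own where there are three numbers: the shift along the world's x, y, z in m, then the turn, a rotation vector about the world's x, y, z in rad, then the opening, from 0 (shut) to 1 (fully open). A call has exactly 5 rows; each row is the pose to reach, as a shift and turn from the pose commanded when the call began; what a row does not reach only later rows make up. A row lasts 1/12 s, in which the tool goes at most 41.7 mm and 7.16 degrees, less where a joint would pass 70% of its speed; a pose out of reach is approached as far as the arm can. A call with a gripper value outside its range is refused whole. The fingers move at their own pace and stop on an object; "force" is the grip in N (left out, the last holds). Time passes only in rows, so rows that repeat a pose let the fingers close, or fill a call up. It gives the time, the measured TCP pose, the force and the opening at its end, in the units of the state.
- manip.get_obs(): the state, without advancing time (a new reading comes with each control period).
- manip.capture(name): name is "scene" or "top" or "wrist"; returns a dict with "frame" (480x640x3 uint8, red, green, blue), "z_map" (480x640 float32, m along the optical axis (not along the pixel's ray), 0 where there is no reading), "camera_matrix" (3x3 intrinsics, pixels), "R" (3x3) and "t" (3): a world point X has camera coordinates R X + t. Camera axes: x right, y down, z forward; pixel columns grow to the right and rows downward; lengths in m; the calibration is good to about 2 mm. A picture is of the moment at which its call begins.
- manip.job_done(): hands the job in, once; it reports no verdict.
The state is a dict: "time": time; "q": joint angles; "qd": joint speeds; "joint_torque": joint torques, N m; "tcp_pos": TCP position; "orientation": TCP orientation; "ft_force": force on the tool from outside, world axes, zero at the start; "moment": the same for the moment, N m; "finger_gap": finger opening in m.
Only numpy, scipy, OpenCV 4.12 (cv2) and the standard library are available. Lean on these libraries where they do the work, as an engineer would, in place of code of your own. Each camera call takes 0.05 s, during which the arm holds its last target.

TASK

At the grafting stall, take the long hook picker out of its blue stand and use it to fetch the red-lidded wax pot up out of the deep green carrier by its wire bail. Set the pot down gently (no dropping), upright, on the middle part of the round cork coaster, unhook it, and put the picker back in its stand as it was, hook down with its white guard resting on the rim. The gripper itself must not touch the pot.

Things in the scene. Friction and masses are not known exactly. Their poses are not given: they have to be found in the camera images.
- red_pot: Tin of wax, RED lid, 58 mm across, 30 high, about 120 g, in any of the carrier's 3 wells (yellow and blue lids in the others). Origin: centre of underside; z up. Rigid steel wire bail, 5 mm thick, upright in its y-z plane (x = 0): uprights at y = +-23 mm to z = 56, sloping in to a level top bar 16 long along y, underside at z = 68, top at 73: 38 mm clear over the lid.
- carrier: Fixed green translucent box, open on top, rim 130 mm above the table, 5 mm floor and walls. Origin: centre of underside. 3 wells side by side along y, centres 71 mm apart, each 120 mm (x) by 66 mm (y) inside. Each pot's origin stands 0 to 18 mm to the +x side of its well's centre, its x axis within 7 degrees of the carrier's x, so the roomier side is -x, towards the robot.
- picker: Hook picker, about 150 g, upright in the stand, hook down. Origin: centre of the underside of its white square guard (76 x 76 mm, 5 thick); z up along the handle. Grip its black handle: square 24 x 24 mm, faces along x and y, centred on the z axis, from z = 5 to 60 mm. Steel hook below, see hook.
- hook (a point): Seat of the picker's U hook, where a bail comes to rest: 97 mm below the picker's origin, on its z axis; axes as the picker's. 6 mm rod in the x-z plane: shank rising at x = -16 mm up to the guard, upturned free tip at x = +16 mm ending 12 mm above the seat; 26 mm gap, 38 mm over all, underside 6 mm below the seat. At the start the tip side (+x) points away from the robot.
- stand: The picker's stand: fixed blue square canister, open on top, 62 x 62 mm outside, 54 x 54 mm inside, rim 115 mm above the table. Origin: centre of its underside, at table height; z up. At the start the picker's guard rests on its rim, centred, their sides parallel.
- coaster: Fixed round cork coaster lying on the table, 130 mm across, 8 mm thick. Origin: centre of its underside, at table height; z up.
Mind the look-alikes: they are no part of the job. There is more than one size of the stand; the job needs the largest.

How it is judged:
On the way, in this order (a step that is already met when the one before it is completed fails the run):
1. the picker has been taken out of its stand (z of picker in the frame of stand above 0.2 m), for 0.1 s.
2. the red pot hangs from the picker, clear of the carrier's rim (height (world z) of red_pot above 0.132 m and contact force between picker and red_pot above 0.2 N), for 0.2 s.
3. the red pot stands upright on the coaster, free of the picker (horizontal distance between red_pot and coaster below 0.045 m and z of red_pot in the frame of coaster between 0.004 and 0.014 m and angle between red_pot's own z axis and vertical below 0.17 rad and linear speed of red_pot below 0.03 m/s and contact force between picker and red_pot below 0.05 N), for 0.2 s.
At the end, for the whole second after the job is handed in: The red pot stands at rest on the coaster, its centre within 45 mm of the coaster's centre and within 10 degrees of upright; the picker is at rest in its stand, hook down, its guard on the rim (height within about 7 mm), within 20 mm of the stand's axis and 10 degrees of upright (horizontal distance between red_pot and coaster below 0.045 m and z of red_pot in the frame of coaster between 0.004 and 0.014 m and angle between each of red_pot, picker's own z axis and vertical below 0.17 rad and linear speed of each of red_pot, picker below 0.03 m/s and horizontal distance between picker and stand below 0.02 m and z of picker in the frame of stand between 0.108 and 0.123 m); the robot touches nothing.
It fails at once if the gripper touches the red pot (contact force between the fingers and red_pot above 0.5 N).
It fails at once if the red pot falls (faster than 0.6 m/s while off the picker) (linear speed of red_pot above 0.6 m/s and contact force between picker and red_pot below 0.02 N).
It also fails if it takes over 59 s, if anything falls off the work surface, if the arm or the gripper's body presses on something with over 40 N, if the wrist force passes 120 N, or if a joint passes its speed limit or range.

## Working session

There is one attempt and no reset: what is moved stays moved. The work goes in short steps, Python scripts to look and compute and a tool call to move; the robot and the scene stay as the last step left them, time stands still between calls to the robot, and variables do not carry over. Pictures are saved under pics/ and viewed, and the job is handed in when it is done.

Besides the shell and the picture viewer there is one more tool, called after "Call:" as name(argument=value, ...), one argument or row to a line, values as JSON. arm_command: Moves the arm, as the interface text tells. Its arguments: {"type":"object","properties":{"steps":{"type":"array"},"force":{"type":"number"}},"required":["steps"]}

```bash
mkdir -p pics; cat > h.py <<'E'
import numpy as np, cv2, pickle
from workcell import manip
def cap(n,tag):
    c=manip.capture(n); pickle.dump(c,open(f'pics/{tag}.pkl','wb'))
    cv2.imwrite(f'pics/{tag}.png',c['frame'][:,:,::-1]); return c
def load(tag): return pickle.load(open(f'pics/{tag}.pkl','rb'))
def crop(tag,x0,y0,x1,y1,s,out):
    f=load(tag)['frame'][y0:y1,x0:x1,::-1]
    cv2.imwrite(f'pics/{out}.png',cv2.resize(f,None,fx=s,fy=s,interpolation=cv2.INTER_CUBIC))
def atz(c,u,v,z):  # pixel -> world on plane z
    K=c['camera_matrix'];d=c['R'].T@np.linalg.solve(K,[u,v,1]);o=-c['R'].T@c['t']
    return o+d*(z-o[2])/d[2]
def dep(c,u,v):
    K=c['camera_matrix'];zz=c['z_map'][int(v),int(u)]
    return c['R'].T@(np.linalg.solve(K,[u,v,1])*zz-c['t'])
def proj(c,X):
    p=c['camera_matrix']@(c['R']@np.array(X)+c['t']);return p[:2]/p[2]
def cloud(c):
    v,u=np.mgrid[:480,:640];z=c['z_map'].ravel()
    p=np.linalg.solve(c['camera_matrix'],np.stack([u.ravel(),v.ravel(),np.ones(u.size)]))*z
    return (c['R'].T@(p-c['t'][:,None])).T.reshape(480,640,3)
E
python3 - <<'E'
from h import *
for n in('scene','top','wrist'):
    c=cap(n,n+'0'); print(n,-c['R'].T@c['t'])
print(manip.get_obs())
E
```

```text
scene [0.72654947 0.26637525 0.66877625]
top [ 0.37012139 -0.07276141  1.03666219]
wrist [0.1082869  0.51925482 0.37338905]
{'time': 0.15, 'q': array([ 1.22203597e+00,  1.26298169e-01, -4.03819486e-02,  1.40540371e+00,
       -3.50548084e-05,  1.57083153e+00]), 'qd': array([-0.0013545 , -0.00192977,  0.00343022,  0.00026159,  0.00220103,
       -0.00065208]), 'joint_torque': array([ 3.80308734e-05, -4.36273026e+01,  3.53150153e+01,  1.34854126e-02,
       -4.38052018e-05,  1.03823314e-05]), 'tcp_pos': array([0.17931108, 0.49309149, 0.23067488]), 'orientation': array([[-9.39785046e-01,  3.41765858e-01, -4.07038156e-04],
       [ 3.41766099e-01,  9.39784252e-01, -1.22197153e-03],
       [-3.51000994e-05, -1.28750241e-03, -9.99999171e-01]]), 'ft_force': array([0.3460615 , 0.06152851, 0.28655277]), 'moment': array([-0.02652888, -0.0181537 , -0.03820348]), 'finger_gap': 0.08540667977162406}
```

View pics/scene0.png

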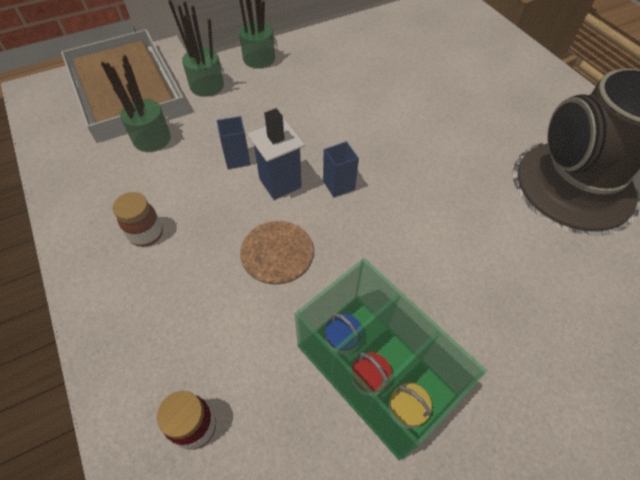

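View pics/top0.png

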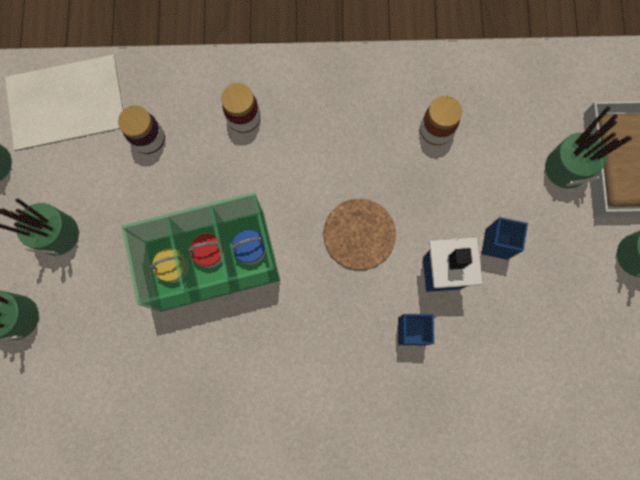

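Scene: the red lid is in the middle well (scene 372,372; top 206,250), with blue (249,247) and yellow (167,266) either side. The picker, with its white guard, stands in the middle canister (top 456,263). The two other blue canisters are empty look-alikes (505,238 and 416,330). The only cork coaster is at top (360,234).

```bash
python3 - <<'E'
from h import *
crop('top0',110,180,290,320,4.4,'c1'); crop('top0',390,200,540,360,3.75,'c2')
c=load('top0'); print(c['camera_matrix'],c['R'])
for z in (0,): print(atz(c,320,240,0),atz(c,420,240,0),atz(c,320,140,0))
for p in [(206,250),(167,266),(249,247),(456,250),(360,234),(460,258)]: print(p,dep(c,*p))
E
```

```text
[[590.47612778   0.         316.17398332]
 [  0.         590.47612778 250.06268593]
 [  0.           0.           1.        ]] [[-0.01093068 -0.99972439 -0.02077644]
 [-0.98226226  0.0146248  -0.18694108]
 [ 0.18719341  0.01836452 -0.9821514 ]]
[ 0.58596853 -0.06043971  0.        ] [ 0.58324264 -0.23910384  0.        ] [ 0.7751975  -0.06273799  0.        ]
(206, 250) [0.56412816 0.13718843 0.03428076]
(167, 266) [0.53600846 0.20261885 0.04003028]
(249, 247) [0.56853355 0.06258754 0.03316038]
(456, 250) [ 0.53192455 -0.2640544   0.17201671]
(360, 234) [ 0.59366713 -0.13175156  0.01009689]
(460, 258) [ 0.51996104 -0.26949696  0.17106662]
```

```bash
python3 - <<'E'
from h import *
crop('scene0',280,250,490,460,2.8,'c3'); crop('scene0',210,90,370,210,5,'c4')
E
```

```text
(no output)
```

View pics/c1.png

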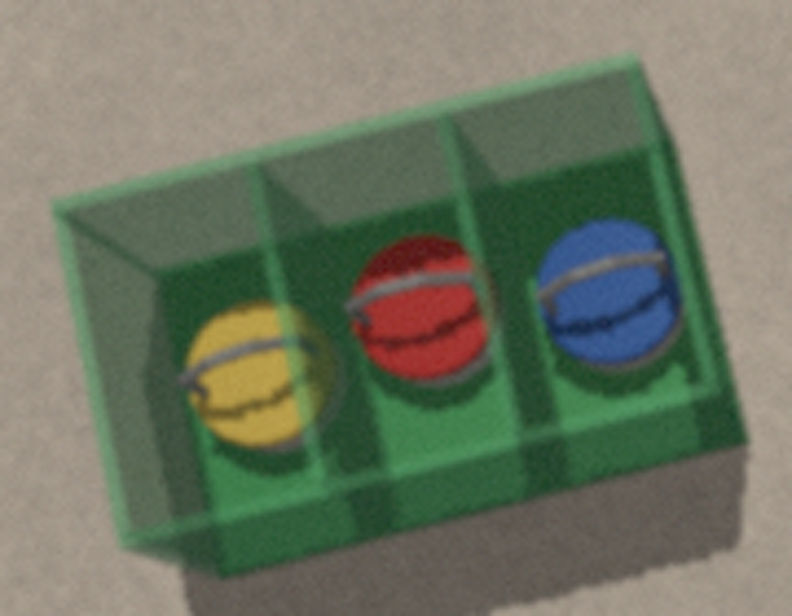

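View pics/c2.png

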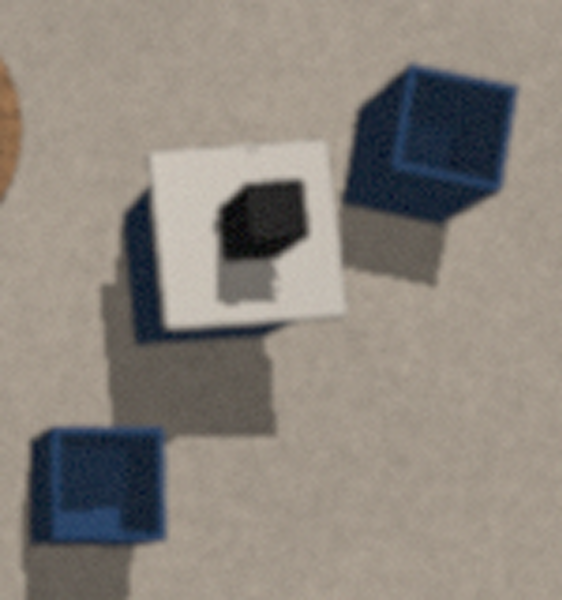

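View pics/c3.png

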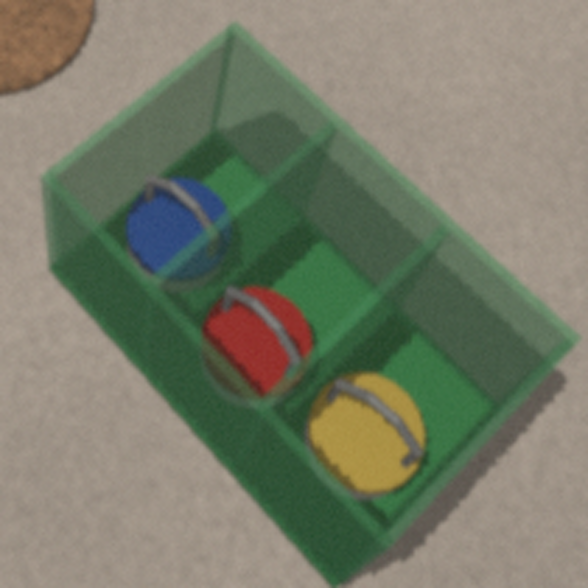

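The red pot is confirmed in the middle well with its bail upright. The guard and handle sit on the largest canister.

View pics/c4.png

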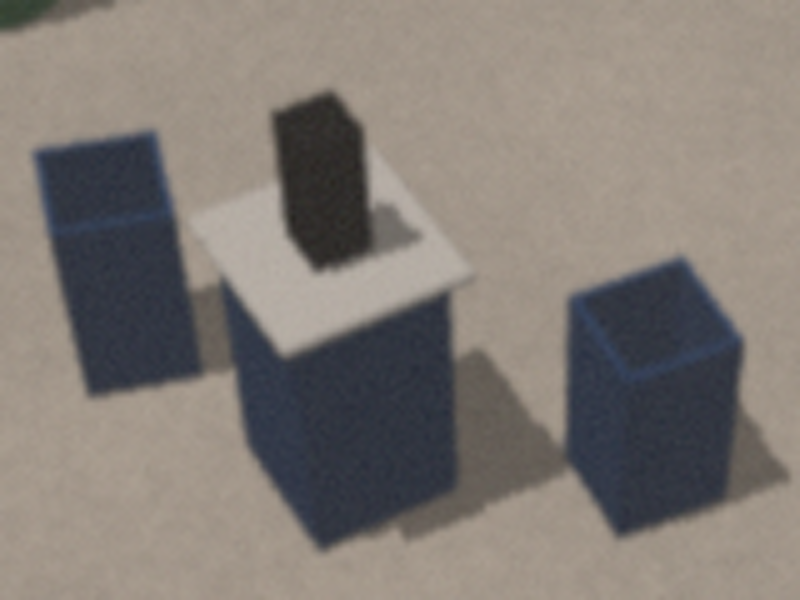

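```bash
python3 - <<'E'
from h import *
t=load('top0');s=load('scene0')
print('carrier top')
P=np.array([atz(t,110+a/4.4,180+b/4.4,.13) for a,b in[(55,203),(635,60),(715,388),(125,543)]]);print(P,P.mean(0))
print('carrier scene')
P=np.array([atz(s,280+a/2.8,250+b/2.8,.13) for a,b in[(233,25),(45,180),(385,545),(578,340)]]);print(P,P.mean(0))
print('guard top')
P=np.array([atz(t,390+a/3.75,200+b/3.75,.12) for a,b in[(150,153),(325,140),(345,313),(165,330)]]);print(P,P.mean(0))
d=P[1]-P[0];print(np.degrees(np.arctan2(d[0],-d[1])));d=P[2]-P[3];print(np.degrees(np.arctan2(d[0],-d[1])))
P=np.array([atz(t,390+a/3.75,200+b/3.75,.175) for a,b in[(248,186),(302,181),(306,235),(254,241)]]);print('handle',P.mean(0),P)
for c,n in((t,'top'),(s,'scene')):
    f=c['frame'].astype(int); pc=cloud(c)
    # coaster
    hsv=cv2.cvtColor(c['frame'],cv2.COLOR_RGB2HSV)
    m=((hsv[...,0]<20)&(hsv[...,1]>70)).astype(np.uint8)
    k,l,st,ce=cv2.connectedComponentsWithStats(m)
    for i in range(1,k):
        if st[i,4]>800: print(n,'coaster?',st[i],ce[i],atz(c,*ce[i],.008))
    m=((f[...,0]>120)&(f[...,1]<70)).astype(np.uint8);v,u=np.nonzero(m);print('red',len(u),u.mean() if len(u) else 0)
E
```

```text
carrier top
[[0.58614398 0.25109202 0.13      ]
 [0.63606151 0.041919   0.13      ]
 [0.51522814 0.01250152 0.13      ]
 [0.46303726 0.22007815 0.13      ]] [0.55011772 0.13139767 0.13      ]
carrier scene
[[0.51685363 0.01468162 0.13      ]
 [0.63916755 0.04681114 0.13      ]
 [0.58759533 0.25251698 0.13      ]
 [0.46464599 0.22344094 0.13      ]] [0.55206563 0.13436267 0.13      ]
guard top
[[ 0.55704327 -0.23552433  0.12      ]
 [ 0.56150832 -0.30913516  0.12      ]
 [ 0.48813346 -0.31287367  0.12      ]
 [ 0.48205485 -0.23821009  0.12      ]] [ 0.52218497 -0.27393581  0.12      ]
3.4711679325227656
4.654372702344669
handle [ 0.52191394 -0.27462434  0.175     ] [[ 0.531965   -0.26362368  0.175     ]
 [ 0.53365474 -0.2849202   0.175     ]
 [ 0.51206421 -0.28519614  0.175     ]
 [ 0.50997182 -0.26475735  0.175     ]]
top coaster? [    0     0   640    49 26625] [302.30242254  20.48717371] [ 1.01443613 -0.03183574  0.008     ]
top coaster? [ 221   83   37   41 1044] [238.14846743 101.50766284] [0.85088345 0.08918641 0.008     ]
top coaster? [ 424   96   38   41 1201] [442.6602831  11
[... 459 characters left out ...]
1426305 -1.04549156  0.008     ]
scene coaster? [ 484    0  156   87 7970] [581.02321205  31.27001255] [-0.39368396 -0.37512073  0.008     ]
scene coaster? [  74   41   99   81 4692] [119.5601023   78.51896846] [ 0.72286002 -0.72407892  0.008     ]
scene coaster? [    0    57    85   423 17434] [ 27.91803373 337.46569921] [ 1.00637872 -0.1608688   0.008     ]
scene coaster? [ 112  192   45   42 1362] [133.57488987 212.69603524] [ 0.79714009 -0.32481123  0.008     ]
scene coaster? [ 240  221   74   63 3599] [276.46707419 251.92636844] [ 0.59781662 -0.1251131   0.008     ]
scene coaster? [ 157  391   54   54 2077] [182.13818007 416.29369283] [0.8316745  0.06252714 0.008     ]
red 640 372.66875
```

```bash
python3 - <<'E'
from h import *
t=load('top0');s=load('scene0')
print('guard scene')
P=np.array([atz(s,210+a/5,90+b/5,.12) for a,b in[(192,215),(375,150),(475,272),(288,355)]]);print(P.round(4),P.mean(0))
P=np.array([atz(s,210+a/5,90+b/5,.175) for a,b in[(273,112),(333,90),(363,125),(303,148)]]);print('handle',P.mean(0))
for c,n in((t,'top'),(s,'scene')):
    f=c['frame'].astype(int)
    m=((f[...,0]>60)&(f[...,1]<.45*f[...,0])&(f[...,2]<.45*f[...,0])).astype(np.uint8)
    box=(slice(225,275),slice(185,230)) if n=='top' else (slice(340,400),slice(345,400))
    mm=np.zeros_like(m);mm[box]=m[box]
    cs=np.vstack(cv2.findContours(cv2.morphologyEx(mm,cv2.MORPH_CLOSE,np.ones((7,7))),0,1)[0]); h=cv2.convexHull(cs)
    e=cv2.fitEllipse(h); print(n,'lid',e,atz(c,*e[0],.035))
# bail
print('bail top', [atz(t,110+a/4.4,180+b/4.4,z).round(4) for a,b,z in[(355,305,.061),(478,282,.061),(420,280,.0755)]])
print('bail scene', [atz(s,280+a/2.8,250+b/2.8,z).round(4) for a,b,z in[(230,297,.061),(291,350,.061),(258,312,.0755)]])
E
```

```text
guard scene
[[ 0.5603 -0.3051  0.12  ]
 [ 0.4887 -0.3059  0.12  ]
 [ 0.4841 -0.2348  0.12  ]
 [ 0.5575 -0.2288  0.12  ]] [ 0.52265196 -0.26863857  0.12      ]
handle [ 0.52275209 -0.27050255  0.175     ]
top lid ((205.35560607910156, 249.81509399414062), (29.864919662475586, 31.458749771118164), 0.021082274615764618) [0.56433224 0.13816772 0.035     ]
scene lid ((372.279541015625, 370.5323791503906), (32.48200225830078, 39.51667022705078), 134.4644775390625) [0.56469151 0.13781725 0.035     ]
bail top [array([0.5605, 0.1576, 0.061 ]), array([0.5688, 0.1104, 0.061 ]), array([0.567 , 0.1297, 0.0755])]
bail scene [array([0.5733, 0.1189, 0.061 ]), array([0.5603, 0.1559, 0.061 ]), array([0.5687, 0.1353, 0.0755])]
```

```bash
python3 - <<'E'
from h import *
crop('top0',185,225,235,280,11,'c5'); crop('scene0',340,340,410,405,9,'c6')
E
```

```text
(no output)
```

View pics/c5.png

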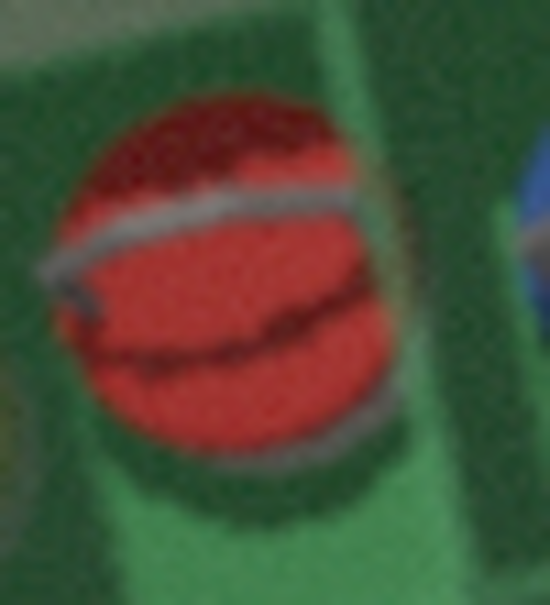

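View pics/c6.png

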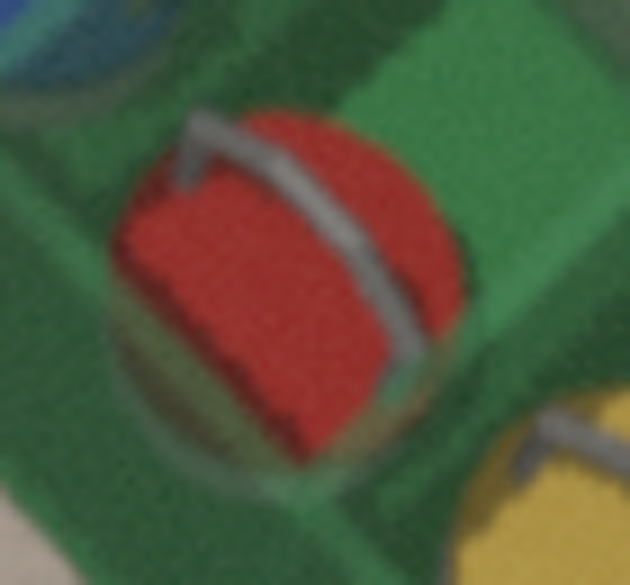

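```bash
python3 - <<'E'
from h import *
from scipy.optimize import least_squares
t=load('top0');s=load('scene0')
obs=[(s,(340+200/9,340+125/9),(0,-.023,.061)),(s,(340+410/9,340+350/9),(0,.023,.061)),(s,(340+288/9,340+178/9),(0,-.008,.0755)),(s,(340+345/9,340+235/9),(0,.008,.0755)),
(t,(185+50/11,225+272/11),(0,.023,.061)),(t,(185+165/11,225+215/11),(0,.008,.0755)),(t,(185+235/11,225+198/11),(0,-.008,.0755))]
def W(p,l): c,s_=np.cos(p[2]),np.sin(p[2]); return [p[0]+c*l[0]-s_*l[1],p[1]+s_*l[0]+c*l[1],l[2]]
def r(p,o=obs): return np.concatenate([proj(c,W(p,l))-np.array(px) for c,px,l in o])
for o in(obs,obs[:4],obs[4:]):
    q=least_squares(r,[.565,.137,.24],args=(o,));print(q.x,np.degrees(q.x[2]),q.fun.round(1))
E
```

```text
[0.56625854 0.13752335 0.24009007] 13.756147678329972 [-0.5 -0.6 -0.4 -1.1 -1.6 -2.   0.4  0.3 -0.2 -0.5 -3.9  0.8 -0.9 -0.1]
[0.56623113 0.13887873 0.22901608] 13.121654893836824 [ 0.2  0.1  0.  -0.1 -1.1 -1.2  0.9  1.2]
[0.56643336 0.13475638 0.25707463] 14.729291241224251 [ 1.5 -0.5 -2.2  0.7  0.7 -0.3]
```

Call:
arm_command(
  steps=[
    [[0.017, -0.037, 0], [0, 0, -0.1], 1],
    [[0.034, -0.074, 0], [0, 0, -0.2], 1],
    [[0.051, -0.111, 0], [0, 0, -0.3], 1],
    [[0.068, -0.148, 0], [0, 0, -0.4], 1],
    [[0.085, -0.185, 0], [0, 0, -0.5], 1],
  ],
  force=60,
)

```text
time: 0.57
tcp_pos: [0.2645, 0.3066, 0.231]
orientation: [[-0.658, 0.753, -0.0], [0.753, 0.658, -0.0], [-0.0, -0.0, -1.0]]
ft_force: [1.1, -0.0, -1.0]
finger_gap: 0.0852
```

Call:
arm_command(
  steps=[
    [[0.017, -0.037, 0], [0, 0, -0.1], 1],
    [[0.034, -0.074, 0], [0, 0, -0.2], 1],
    [[0.051, -0.111, 0], [0, 0, -0.3], 1],
    [[0.068, -0.148, 0], [0, 0, -0.4], 1],
    [[0.085, -0.185, 0], [0, 0, -0.5], 1],
  ],
)

```text
time: 0.98
tcp_pos: [0.3495, 0.1215, 0.2313]
orientation: [[-0.216, 0.976, 0.0], [0.976, 0.216, 0.0], [0.0, 0.0, -1.0]]
ft_force: [2.2, 0.4, 0.2]
finger_gap: 0.0855
```

Call:
arm_command(
  steps=[
    [[0.017, -0.037, 0], [0, 0, -0.1], 1],
    [[0.034, -0.074, 0], [0, 0, -0.169], 1],
    [[0.051, -0.111, 0], [0, 0, -0.169], 1],
    [[0.068, -0.148, 0], [0, 0, -0.169], 1],
    [[0.085, -0.185, 0], [0, 0, -0.169], 1],
  ],
)

```text
time: 1.4
tcp_pos: [0.4346, -0.0638, 0.2313]
orientation: [[-0.052, 0.999, 0.0], [0.999, 0.052, 0.0], [0.0, 0.0, -1.0]]
ft_force: [0.4, 0.7, 0.4]
finger_gap: 0.0856
```

```bash
python3 - <<'E'
from h import *
o=manip.get_obs();print(o['time'],o['tcp_pos'],np.degrees(np.arctan2(o['orientation'][1,1],o['orientation'][0,1])),o['q'])
E
```

```text
1.4 [ 0.43461444 -0.06382564  0.23129676] 3.001281204295373 [-1.45944261e-01 -3.62149007e-02 -2.10004949e-01  1.39673524e+00
  1.94374148e-04  1.37246983e+00]
```

Call:
arm_command(
  steps=[
    [[0.018, -0.042, 0], [0, 0, 0], 1],
    [[0.036, -0.083, 0], [0, 0, 0], 1],
    [[0.053, -0.125, 0], [0, 0, 0], 1],
    [[0.07, -0.166, 0], [0, 0, 0], 1],
    [[0.088, -0.208, 0], [0, 0, 0], 1],
  ],
)

```text
time: 1.82
tcp_pos: [0.5157, -0.2557, 0.2309]
orientation: [[-0.052, 0.999, -0.0], [0.999, 0.052, 0.0], [0.0, -0.0, -1.0]]
ft_force: [0.8, 0.3, 0.1]
finger_gap: 0.0852
```

```bash
python3 - <<'E'
from h import *
c=cap('wrist','w1');cap('top','t1');o=manip.get_obs();print(o['time'],o['tcp_pos'])
E
```

```text
1.9167 [ 0.51685313 -0.25834312  0.22871097]
```

View pics/w1.png

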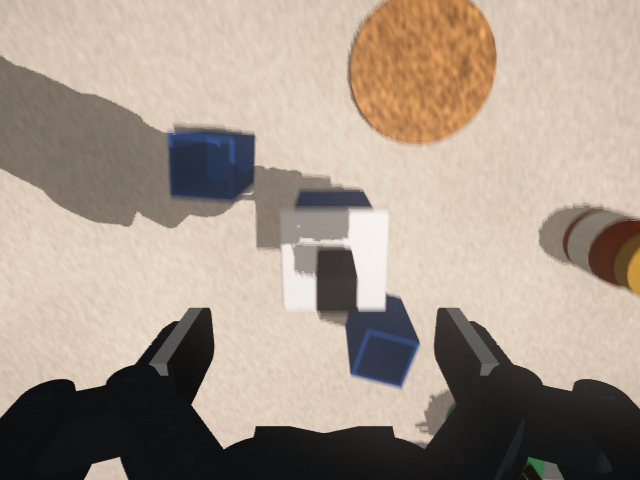

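Wrist view: the handle (337,280) and guard (335,260) are between the fingers. The arm was still settling, so I'll hold and measure again.

Call:
arm_command(
  steps=[
    [[0, 0, 0], [0, 0, 0], 1],
    [[0, 0, 0], [0, 0, 0], 1],
    [[0, 0, 0], [0, 0, 0], 1],
    [[0, 0, 0], [0, 0, 0], 1],
    [[0, 0, 0], [0, 0, 0], 1],
  ],
)

```text
time: 2.33
tcp_pos: [0.5154, -0.2524, 0.232]
orientation: [[-0.054, 0.999, 0.001], [0.999, 0.054, -0.0], [-0.0, 0.001, -1.0]]
ft_force: [0.7, 0.3, -0.3]
finger_gap: 0.0857
```

```bash
python3 - <<'E'
from h import *
c=cap('wrist','w2');o=manip.get_obs();print(o['time'],o['tcp_pos'])
crop('w2',260,180,420,400,2.7,'c7')
E
```

```text
2.3833 [ 0.51546951 -0.25258937  0.23194198]
```

View pics/c7.png

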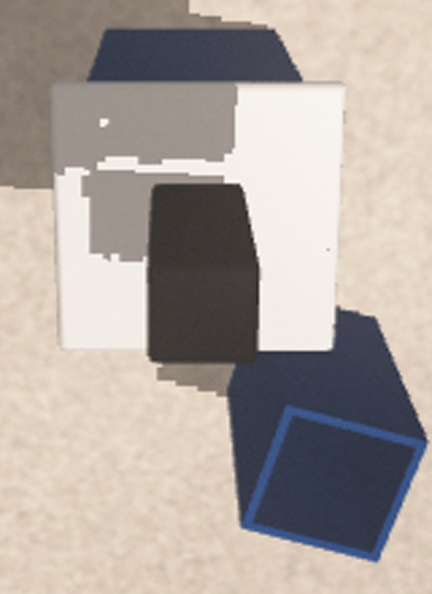

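```bash
python3 - <<'E'
from h import *
c=load('w2')
f=lambda L,z:np.array([atz(c,260+a/2.7,180+b/2.7,z) for a,b in L])
P=f([(52,85),(344,85),(333,350),(60,348)],.12);print(P.round(4),P.mean(0))
P=f([(150,268),(258,265),(258,361),(150,362)],.175);print(P.round(4),P.mean(0))
E
```

```text
[[ 0.4849 -0.2372  0.12  ]
 [ 0.5588 -0.2331  0.12  ]
 [ 0.5636 -0.3076  0.12  ]
 [ 0.4886 -0.3112  0.12  ]] [ 0.52397574 -0.27227393  0.12      ]
[[ 0.512  -0.2623  0.175 ]
 [ 0.5347 -0.2604  0.175 ]
 [ 0.5365 -0.2828  0.175 ]
 [ 0.5131 -0.2843  0.175 ]] [ 0.52407224 -0.27246932  0.175     ]
```

Call:
arm_command(
  steps=[
    [[0.008, -0.0195, 0], [0, 0, 0], 1],
    [[0.008, -0.0195, -0.025], [0, 0, 0], 1],
    [[0.008, -0.0195, -0.05], [0, 0, 0], 1],
    [[0.008, -0.0195, -0.075], [0, 0, 0], 1],
    [[0.008, -0.0195, -0.1], [0, 0, 0], 1],
  ],
)

```text
time: 2.8
tcp_pos: [0.5236, -0.2726, 0.1307]
orientation: [[-0.054, 0.999, 0.001], [0.999, 0.054, -0.001], [-0.001, 0.001, -1.0]]
ft_force: [0.3, -0.8, 0.6]
finger_gap: 0.0853
```

Call:
arm_command(
  steps=[
    [[0, 0, 0], [0, 0, 0], 1],
    [[0, 0, 0], [0, 0, 0], 0.3],
    [[0, 0, 0], [0, 0, 0], 0.1],
    [[0, 0, 0], [0, 0, 0], 0],
    [[0, 0, 0], [0, 0, 0], 0],
  ],
  force=60,
)

```text
time: 3.22
tcp_pos: [0.5245, -0.2734, 0.1333]
orientation: [[-0.053, 0.999, 0.003], [0.999, 0.053, -0.001], [-0.002, 0.003, -1.0]]
ft_force: [0.2, 0.8, 0.0]
finger_gap: 0.0387
```

Call:
arm_command(
  steps=[
    [[0, 0, 0], [0, 0, 0], 0],
    [[0, 0, 0], [0, 0, 0], 0],
    [[0, 0, 0], [0, 0, 0], 0],
    [[0, 0, 0], [0, 0, 0], 0],
    [[0, 0, 0], [0, 0, 0], 0],
  ],
)

```text
time: 3.63
tcp_pos: [0.5242, -0.2734, 0.1328]
orientation: [[-0.053, 0.999, 0.002], [0.999, 0.053, -0.001], [-0.001, 0.002, -1.0]]
ft_force: [-0.3, 0.1, 6.5]
finger_gap: 0.0237
```

```bash
python3 - <<'E'
from h import *
c=cap('wrist','w3');o=manip.get_obs();print(o['time'],o['tcp_pos'],o['orientation'].round(4),o['finger_gap'],o['ft_force'])
E
```

```text
3.6833 [ 0.52425211 -0.27337106  0.13284802] [[-0.0529  0.9986  0.0023]
 [ 0.9986  0.0529 -0.0012]
 [-0.0013  0.0022 -1.    ]] 0.023222190652879542 [1.72627833e-03 9.44257966e-01 5.68860425e+00]
```

View pics/w3.png

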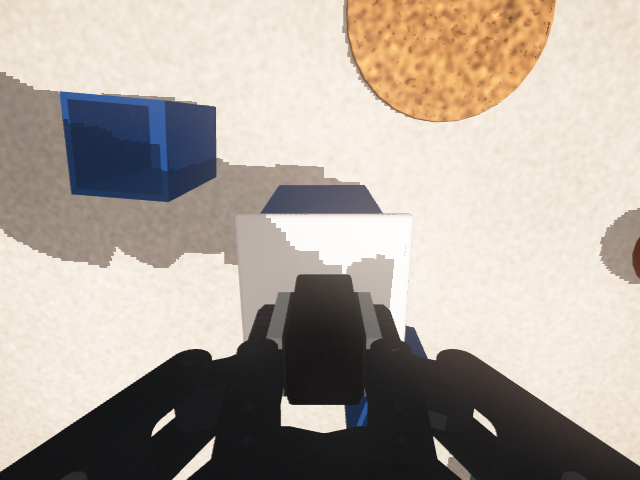

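Grip is good: the gap is 23 mm on the 24 mm handle, with the fingers clear of the guard. Lifting.

Call:
arm_command(
  steps=[
    [[0, 0, 0.01], [0, 0, 0], 0],
    [[0, 0, 0.03], [0, 0, 0], 0],
    [[0, 0, 0.06], [0, 0, 0], 0],
    [[0, 0, 0.09], [0, 0, 0], 0],
    [[0, 0, 0.12], [0, 0, 0], 0],
  ],
)

```text
time: 4.1
tcp_pos: [0.523, -0.2727, 0.2528]
orientation: [[-0.053, 0.999, -0.001], [0.999, 0.053, 0.0], [0.001, -0.001, -1.0]]
ft_force: [1.0, -0.7, -1.8]
finger_gap: 0.0231
```

Call:
arm_command(
  steps=[
    [[0, 0, 0.02], [0, 0, 0], 0],
    [[0, 0, 0.04], [0, 0, 0], 0],
    [[0, 0, 0.05], [0, 0, 0], 0],
    [[0, 0, 0.05], [0, 0, 0], 0],
    [[0, 0, 0.05], [0, 0, 0], 0],
  ],
)

```text
time: 4.52
tcp_pos: [0.5237, -0.2731, 0.3017]
orientation: [[-0.053, 0.999, 0.001], [0.999, 0.053, -0.0], [-0.0, 0.001, -1.0]]
ft_force: [0.8, 0.1, -2.6]
finger_gap: 0.0231
```

```bash
python3 - <<'E'
from h import *
c=cap('scene','s4');o=manip.get_obs();print(o['time'],o['tcp_pos'],o['finger_gap'],o['ft_force'])
E
```

```text
4.5667 [ 0.52346164 -0.27298295  0.30071536] 0.023583614861712655 [-0.3644211   0.72700182 -1.33512268]
```

View pics/s4.png

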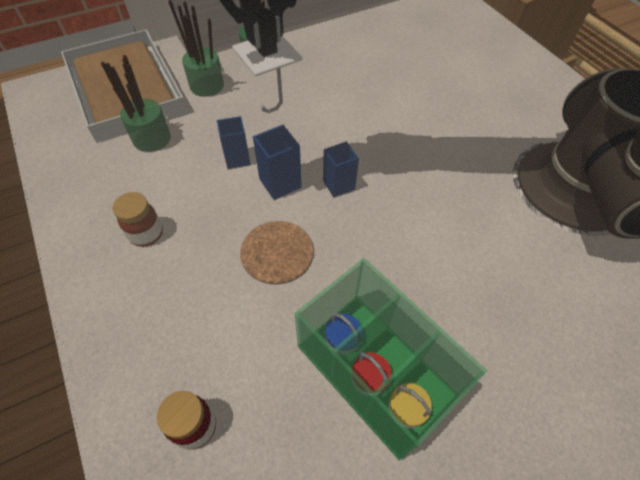

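The picker is out, with its hook at scene (275,105). Moving to above the middle well.

Call:
arm_command(
  steps=[
    [[0.001, 0.025, 0], [0, 0, 0.01], 0],
    [[0.002, 0.055, 0], [0, 0, 0.03], 0],
    [[0.003, 0.085, 0], [0, 0, 0.05], 0],
    [[0.004, 0.115, 0], [0, 0, 0.07], 0],
    [[0.005, 0.145, 0], [0, 0, 0.09], 0],
  ],
)

```text
time: 4.98
tcp_pos: [0.5278, -0.1267, 0.2997]
orientation: [[-0.143, 0.99, -0.003], [0.99, 0.143, 0.001], [0.001, -0.002, -1.0]]
ft_force: [1.0, 0.2, -0.8]
finger_gap: 0.0233
```

Call:
arm_command(
  steps=[
    [[0.001, 0.03, 0], [0, 0, 0.02], 0],
    [[0.002, 0.06, 0], [0, 0, 0.04], 0],
    [[0.003, 0.09, 0], [0, 0, 0.06], 0],
    [[0.004, 0.12, 0], [0, 0, 0.08], 0],
    [[0.005, 0.15, 0], [0, 0, 0.1], 0],
  ],
)

```text
time: 5.4
tcp_pos: [0.5327, 0.0234, 0.2999]
orientation: [[-0.241, 0.97, -0.002], [0.97, 0.241, -0.0], [0.0, -0.002, -1.0]]
ft_force: [0.1, 0.4, -0.8]
finger_gap: 0.023
```

Call:
arm_command(
  steps=[
    [[0.001, 0.03, 0], [0, 0, 0], 0],
    [[0.001, 0.06, 0], [0, 0, 0], 0],
    [[0.001, 0.085, 0], [0, 0, 0], 0],
    [[0.001, 0.107, 0], [0, 0, 0], 0],
    [[0.001, 0.107, 0], [0, 0, 0], 0],
  ],
)

```text
time: 5.82
tcp_pos: [0.5338, 0.1323, 0.2994]
orientation: [[-0.244, 0.97, -0.003], [0.97, 0.244, 0.001], [0.001, -0.003, -1.0]]
ft_force: [-0.4, -0.5, -1.3]
finger_gap: 0.0233
```

```bash
python3 - <<'E'
from h import *
for n in('scene','top'):cap(n,n+'5')
o=manip.get_obs();R=o['orientation'];print(o['time'],o['tcp_pos'],np.degrees(np.arctan2(R[1,1],R[0,1])),o['finger_gap'],o['ft_force'])
crop('scene5',260,180,500,480,2.4,'c8')
E
```

```text
5.9167 [0.53398259 0.12951775 0.29990297] 14.028552799185954 0.023428700450076372 [-0.29628416 -0.56892247 -2.16485555]
```

View pics/scene5.png

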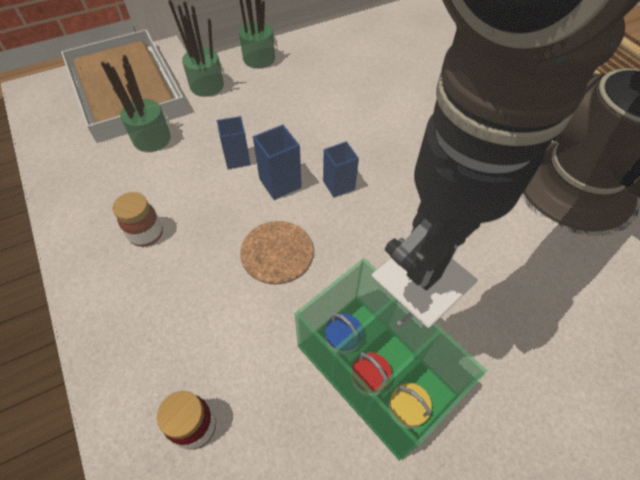

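View pics/c8.png

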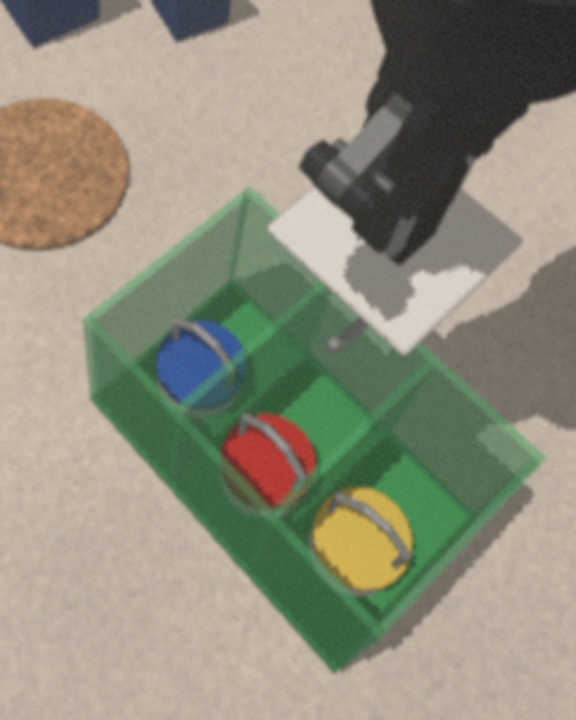

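```bash
python3 - <<'E'
from h import *
c=load('scene5');p=np.array([.534,.1295]);ax=np.array([.97,.242])
z0=.2999-.0178
for x,z in((.016,-.085),(.016,-.1),(0,-.1)): print(proj(c,[*(p+x*ax),z0+z]))
for l in [(-.038,-.038),(.038,-.038),(.038,.038),(-.038,.038)]:
    q=p+l[0]*ax+l[1]*np.array([-.242,.97]);print((proj(c,[*q,z0+.005])-[260,180])*2.4)
E
```

```text
[397.26861339 319.14329245]
[395.23747495 324.1753183 ]
[404.38503782 315.80953428]
[381.9574967  116.97429942]
[260.49673603 216.77083177]
[400.39352859 345.79057876]
[521.23089855 230.84307554]
```

```bash
python3 - <<'E'
from h import *
c=load('scene5')
P=np.array([atz(c,260+a/2.4,180+b/2.4,.2871) for a,b in[(268,228),(405,355),(522,240)]]);print(P,(P[0]+P[2])/2)
crop('top5',110,180,290,320,4.4,'c9')
E
```

```text
[[0.58005797 0.10779179 0.2871    ]
 [0.5622843  0.1794747  0.2871    ]
 [0.49038345 0.16069793 0.2871    ]] [0.53522071 0.13424486 0.2871    ]
```

View pics/c9.png

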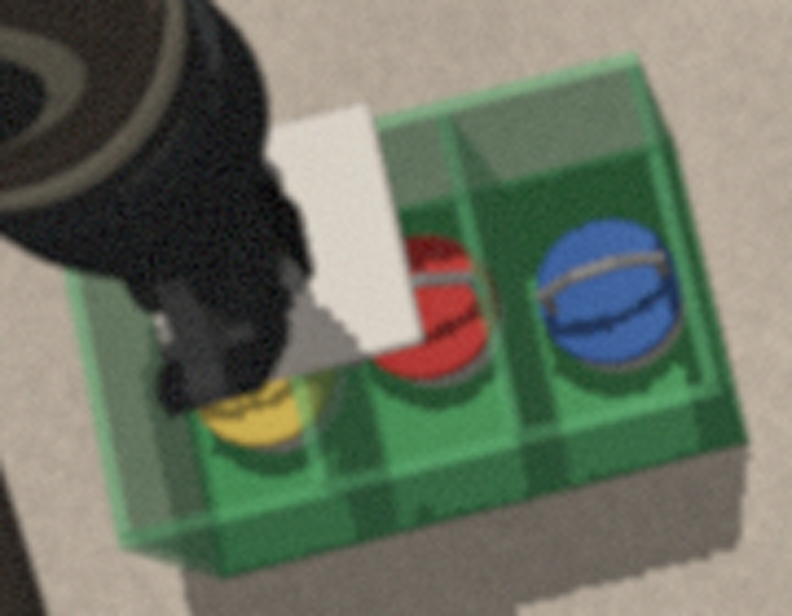

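Scene camera reads about 4 mm high in y against the arm, so I'll shift 2 mm in -y and descend on the -x side of the bail.

Call:
arm_command(
  steps=[
    [[0, -0.002, 0], [0, 0, 0], 0],
    [[0, -0.002, -0.02], [0, 0, 0], 0],
    [[0, -0.002, -0.04], [0, 0, 0], 0],
    [[0, -0.002, -0.06], [0, 0, 0], 0],
    [[0, -0.002, -0.08], [0, 0, 0], 0],
  ],
)

```text
time: 6.33
tcp_pos: [0.5345, 0.1254, 0.2203]
orientation: [[-0.239, 0.971, 0.0], [0.971, 0.239, -0.0], [-0.0, -0.0, -1.0]]
ft_force: [0.1, -0.5, -1.2]
finger_gap: 0.0233
```

Call:
arm_command(
  steps=[
    [[0, 0, -0.015], [0, 0, 0], 0],
    [[0, 0, -0.03], [0, 0, 0], 0],
    [[0, 0, -0.045], [0, 0, 0], 0],
    [[0, 0, -0.054], [0, 0, 0], 0],
    [[0, 0, -0.054], [0, 0, 0], 0],
  ],
)

```text
time: 6.75
tcp_pos: [0.5334, 0.1256, 0.165]
orientation: [[-0.239, 0.971, -0.004], [0.971, 0.239, -0.001], [-0.0, -0.004, -1.0]]
ft_force: [-0.8, -0.5, -1.6]
finger_gap: 0.0236
```

```bash
python3 - <<'E'
from h import *
for n in('scene',):cap(n,n+'6')
o=manip.get_obs();R=o['orientation'];print(o['time'],o['tcp_pos'],np.degrees(np.arctan2(R[1,1],R[0,1])),o['finger_gap'],o['ft_force'])
crop('scene6',290,240,490,440,3,'c10')
E
```

```text
6.8 [0.53393715 0.12591767 0.16647744] 13.842514892695545 0.023011810768109254 [ 0.18108803  0.15735897 -0.31944903]
```

View pics/c10.png

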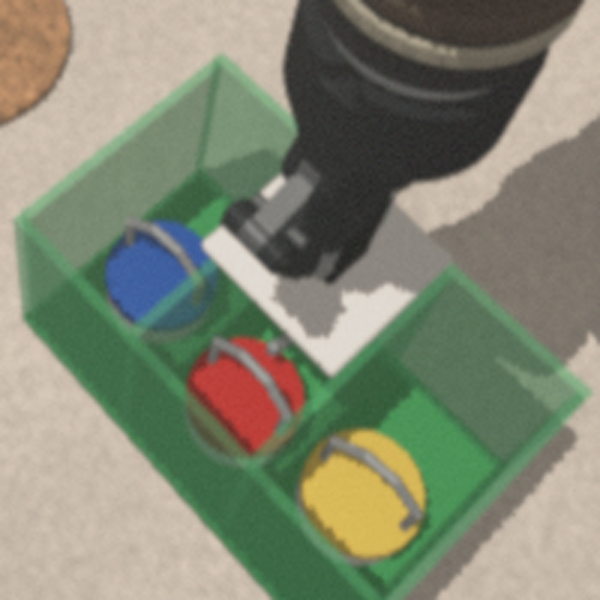

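The tip (crop 277,347) sits just on the -x side of the bail's top bar, with no contact. Sliding it under the bail.

Call:
arm_command(
  steps=[
    [[0.006, 0.0015, 0], [0, 0, 0], 0],
    [[0.013, 0.003, 0], [0, 0, 0], 0],
    [[0.02, 0.005, 0], [0, 0, 0], 0],
    [[0.027, 0.007, 0], [0, 0, 0], 0],
    [[0.032, 0.008, 0], [0, 0, 0], 0],
  ],
)

```text
time: 7.22
tcp_pos: [0.568, 0.1355, 0.1676]
orientation: [[-0.241, 0.971, 0.001], [0.971, 0.241, 0.0], [-0.0, 0.001, -1.0]]
ft_force: [-0.9, -0.4, -1.3]
finger_gap: 0.0232
```

```bash
python3 - <<'E'
from h import *
for n in('scene',):cap(n,n+'7')
o=manip.get_obs();R=o['orientation'];print(o['time'],o['tcp_pos'],np.degrees(np.arctan2(R[1,1],R[0,1])),o['finger_gap'],o['ft_force'])
crop('scene7',290,240,490,440,3,'c11')
E
```

```text
7.2667 [0.56847708 0.1355322  0.16728437] 13.933794605263438 0.023703614480572444 [ 0.86290746  0.50704305 -1.24469903]
```

View pics/c11.png

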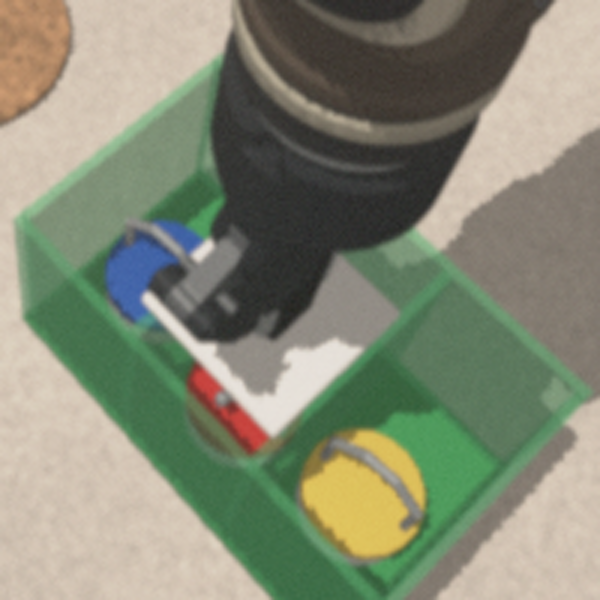

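The tip is through, on the far side of the bail (crop 222,398). Lifting slowly.

Call:
arm_command(
  steps=[
    [[0, 0, 0.008], [0, 0, 0], 0],
    [[0, 0, 0.016], [0, 0, 0], 0],
    [[0, 0, 0.022], [0, 0, 0], 0],
    [[0, 0, 0.027], [0, 0, 0], 0],
    [[0, 0, 0.032], [0, 0, 0], 0],
  ],
)

```text
time: 7.68
tcp_pos: [0.5665, 0.135, 0.2003]
orientation: [[-0.241, 0.971, 0.001], [0.971, 0.241, 0.0], [-0.0, 0.001, -1.0]]
ft_force: [-0.8, -0.4, -3.3]
finger_gap: 0.0232
```

Call:
arm_command(
  steps=[
    [[0, 0, 0.006], [0, 0, 0], 0],
    [[0, 0, 0.012], [0, 0, 0], 0],
    [[0, 0, 0.02], [0, 0, 0], 0],
    [[0, 0, 0.028], [0, 0, 0], 0],
    [[0, 0, 0.036], [0, 0, 0], 0],
  ],
)

```text
time: 8.1
tcp_pos: [0.5666, 0.135, 0.2362]
orientation: [[-0.241, 0.971, 0.0], [0.971, 0.241, 0.0], [-0.0, 0.0, -1.0]]
ft_force: [0.6, 0.2, -2.7]
finger_gap: 0.0235
```

```bash
python3 - <<'E'
from h import *
for n in('scene',):cap(n,n+'8')
o=manip.get_obs();R=o['orientation'];print(o['time'],o['tcp_pos'],np.degrees(np.arctan2(R[1,1],R[0,1])),o['finger_gap'],o['ft_force'])
crop('scene8',290,200,490,440,2.5,'c12')
E
```

```text
8.15 [0.56710203 0.13513201 0.23794525] 13.923869056061031 0.023369708328322452 [ 0.16325322  0.11596892 -0.4501541 ]
```

View pics/c12.png

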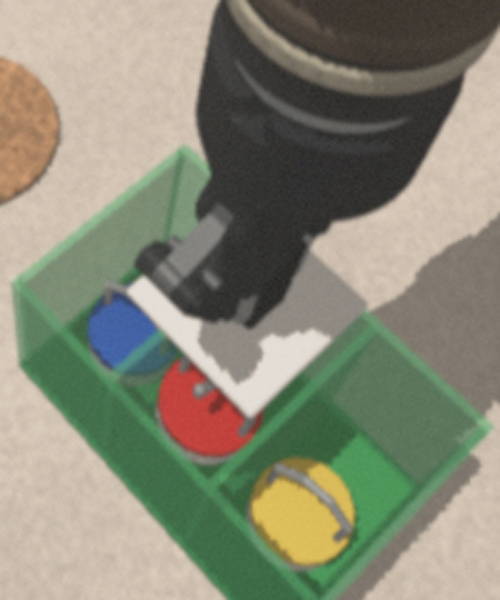

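The red pot is on the hook and rising. Continuing the lift.

Call:
arm_command(
  steps=[
    [[0, 0, 0.012], [0, 0, 0], 0],
    [[0, 0, 0.026], [0, 0, 0], 0],
    [[0, 0, 0.04], [0, 0, 0], 0],
    [[0, 0, 0.054], [0, 0, 0], 0],
    [[0, 0, 0.068], [0, 0, 0], 0],
  ],
)

```text
time: 8.57
tcp_pos: [0.5665, 0.135, 0.3042]
orientation: [[-0.241, 0.971, 0.0], [0.971, 0.241, -0.0], [-0.0, 0.0, -1.0]]
ft_force: [0.4, 0.2, -2.4]
finger_gap: 0.0233
```

Call:
arm_command(
  steps=[
    [[0, 0, 0.014], [0, 0, 0], 0],
    [[0, 0, 0.028], [0, 0, 0], 0],
    [[0, 0, 0.04], [0, 0, 0], 0],
    [[0, 0, 0.048], [0, 0, 0], 0],
    [[0, 0, 0.052], [0, 0, 0], 0],
  ],
)

```text
time: 8.98
tcp_pos: [0.5668, 0.1351, 0.3568]
orientation: [[-0.241, 0.971, 0.002], [0.971, 0.241, 0.0], [-0.0, 0.002, -1.0]]
ft_force: [0.1, 0.7, -2.7]
finger_gap: 0.0233
```

Call:
arm_command(
  steps=[
    [[0, 0, 0], [0, 0, 0], 0],
    [[0, 0, 0], [0, 0, 0], 0],
    [[0, 0, 0], [0, 0, 0], 0],
    [[0, 0, 0], [0, 0, 0], 0],
    [[0, 0, 0], [0, 0, 0], 0],
  ],
)

```text
time: 9.4
tcp_pos: [0.5664, 0.135, 0.3547]
orientation: [[-0.241, 0.971, -0.001], [0.971, 0.241, -0.0], [0.0, -0.001, -1.0]]
ft_force: [-0.1, -0.1, -3.0]
finger_gap: 0.0229
```

```bash
python3 - <<'E'
from h import *
for n in('scene',):cap(n,n+'9')
o=manip.get_obs();R=o['orientation'];print(o['time'],o['tcp_pos'],np.degrees(np.arctan2(R[1,1],R[0,1])),o['finger_gap'],o['ft_force'])
E
```

```text
9.45 [0.56640687 0.13497243 0.35483757] 13.922669582103577 0.02306777387172226 [ 0.13933761 -0.46668736 -2.5411744 ]
```

View pics/scene9.png

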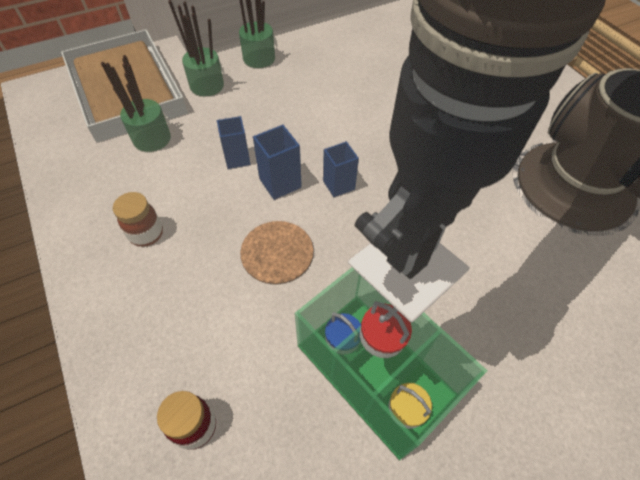

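The pot hangs level above the rim (scene 386,330). Carrying it smoothly to the coaster.

Call:
arm_command(
  steps=[
    [[0.0005, -0.004, 0], [0, 0, 0], 0],
    [[0.001, -0.012, 0], [0, 0, 0], 0],
    [[0.0025, -0.024, 0], [0, 0, 0], 0],
    [[0.0045, -0.04, 0], [0, 0, 0], 0],
    [[0.0065, -0.058, 0], [0, 0, 0], 0],
  ],
)

```text
time: 9.87
tcp_pos: [0.5731, 0.0758, 0.3553]
orientation: [[-0.241, 0.971, 0.0], [0.971, 0.241, -0.0], [-0.0, 0.0, -1.0]]
ft_force: [0.8, -0.2, -1.9]
finger_gap: 0.0234
```

Call:
arm_command(
  steps=[
    [[0.002, -0.018, 0], [0, 0, 0], 0],
    [[0.004, -0.036, 0], [0, 0, 0], 0],
    [[0.006, -0.054, 0], [0, 0, 0], 0],
    [[0.008, -0.072, 0], [0, 0, 0], 0],
    [[0.01, -0.09, 0], [0, 0, 0], 0],
  ],
)

```text
time: 10.28
tcp_pos: [0.5829, -0.0151, 0.3554]
orientation: [[-0.24, 0.971, 0.0], [0.971, 0.24, -0.0], [-0.0, 0.0, -1.0]]
ft_force: [-0.4, -0.4, -2.4]
finger_gap: 0.0233
```

Call:
arm_command(
  steps=[
    [[0.002, -0.018, 0], [0, 0, 0], 0],
    [[0.0035, -0.034, 0], [0, 0, 0], 0],
    [[0.005, -0.05, 0], [0, 0, 0], 0],
    [[0.007, -0.064, 0], [0, 0, 0], 0],
    [[0.008, -0.076, 0], [0, 0, 0], 0],
  ],
)

```text
time: 10.7
tcp_pos: [0.591, -0.091, 0.3553]
orientation: [[-0.239, 0.971, 0.0], [0.971, 0.239, -0.0], [-0.0, -0.0, -1.0]]
ft_force: [-0.6, 0.3, -2.2]
finger_gap: 0.0235
```

Call:
arm_command(
  steps=[
    [[0.001, -0.01, 0], [0, 0, 0], 0],
    [[0.002, -0.019, 0], [0, 0, 0], 0],
    [[0.003, -0.027, 0], [0, 0, 0], 0],
    [[0.004, -0.034, 0], [0, 0, 0], 0],
    [[0.0045, -0.04, 0], [0, 0, 0], 0],
  ],
)

```text
time: 11.12
tcp_pos: [0.5957, -0.1295, 0.3552]
orientation: [[-0.241, 0.971, -0.0], [0.971, 0.241, 0.0], [0.0, -0.0, -1.0]]
ft_force: [-0.7, 0.3, -2.3]
finger_gap: 0.0233
```

```bash
python3 - <<'E'
from h import *
for n in('scene','top'):cap(n,n+'10')
o=manip.get_obs();R=o['orientation'];print(o['time'],o['tcp_pos'],np.degrees(np.arctan2(R[1,1],R[0,1])),o['finger_gap'],o['ft_force'])
E
```

```text
11.2167 [ 0.59569432 -0.12965413  0.35509245] 13.889602390725317 0.023283336527668282 [ 1.69840691  1.02519351 -2.97847879]
```

View pics/scene10.png

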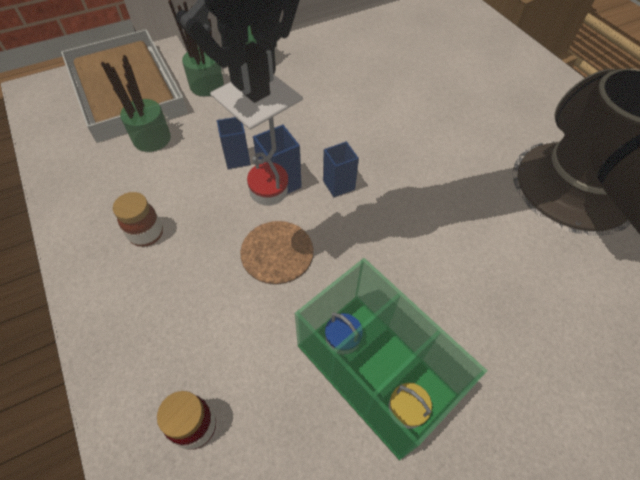

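The pot is level over the coaster. Lowering, slowing near touchdown.

Call:
arm_command(
  steps=[
    [[0, 0, -0.005], [0, 0, 0], 0],
    [[0, 0, -0.015], [0, 0, 0], 0],
    [[0, 0, -0.03], [0, 0, 0], 0],
    [[0, 0, -0.045], [0, 0, 0], 0],
    [[0, 0, -0.06], [0, 0, 0], 0],
  ],
)

```text
time: 11.63
tcp_pos: [0.5955, -0.1283, 0.2944]
orientation: [[-0.241, 0.97, 0.0], [0.97, 0.241, 0.0], [0.0, 0.0, -1.0]]
ft_force: [0.8, -0.7, -2.6]
finger_gap: 0.0234
```

Call:
arm_command(
  steps=[
    [[0, 0, -0.015], [0, 0, 0], 0],
    [[0, 0, -0.03], [0, 0, 0], 0],
    [[0, 0, -0.045], [0, 0, 0], 0],
    [[0, 0, -0.06], [0, 0, 0], 0],
    [[0, 0, -0.072], [0, 0, 0], 0],
  ],
)

```text
time: 12.05
tcp_pos: [0.595, -0.1281, 0.2217]
orientation: [[-0.242, 0.97, -0.001], [0.97, 0.242, 0.001], [0.001, -0.001, -1.0]]
ft_force: [-0.0, 0.8, -3.4]
finger_gap: 0.0235
```

Call:
arm_command(
  steps=[
    [[0, 0, -0.008], [0, 0, 0], 0],
    [[0, 0, -0.013], [0, 0, 0], 0],
    [[0, 0, -0.016], [0, 0, 0], 0],
    [[0, 0, -0.019], [0, 0, 0], 0],
    [[0, 0, -0.022], [0, 0, 0], 0],
  ],
)

```text
time: 12.47
tcp_pos: [0.5959, -0.1289, 0.2017]
orientation: [[-0.241, 0.971, 0.001], [0.971, 0.241, -0.0], [-0.0, 0.001, -1.0]]
ft_force: [-0.3, -0.6, -3.0]
finger_gap: 0.0235
```

Call:
arm_command(
  steps=[
    [[0, 0, -0.003], [0, 0, 0], 0],
    [[0, 0, -0.006], [0, 0, 0], 0],
    [[0, 0, -0.009], [0, 0, 0], 0],
    [[0, 0, -0.012], [0, 0, 0], 0],
    [[0, 0, -0.015], [0, 0, 0], 0],
  ],
)

```text
time: 12.88
tcp_pos: [0.5957, -0.1291, 0.1863]
orientation: [[-0.241, 0.971, 0.0], [0.971, 0.241, -0.0], [-0.0, 0.0, -1.0]]
ft_force: [0.3, -0.0, -2.2]
finger_gap: 0.0234
```

```bash
python3 - <<'E'
from h import *
for n in('scene','top'):cap(n,n+'11')
o=manip.get_obs();R=o['orientation'];print(o['time'],o['tcp_pos'],np.degrees(np.arctan2(R[1,1],R[0,1])),o['finger_gap'],o['ft_force'])
crop('scene11',210,110,370,310,3,'c13')
E
```

```text
12.9833 [ 0.59540444 -0.12896742  0.18580857] 13.92118861958955 0.023704379200584148 [ 0.75556601  0.04326247 -1.16188459]
```

View pics/c13.png

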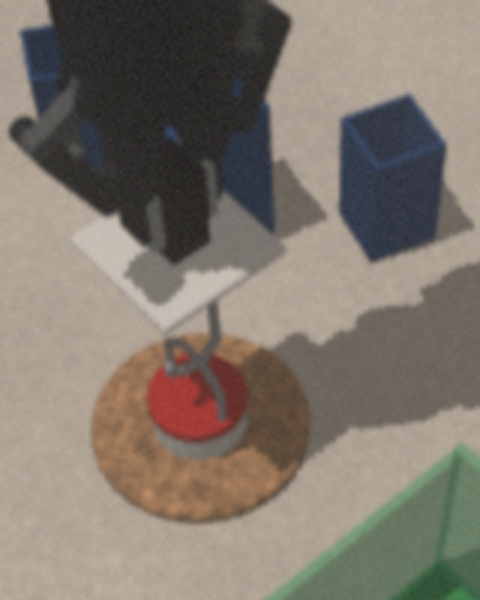

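The pot stands on the coaster near its middle. Lowering the hook further to free the bail.

Call:
arm_command(
  steps=[
    [[0, 0, -0.004], [0, 0, 0], 0],
    [[0, 0, -0.008], [0, 0, 0], 0],
    [[0, 0, -0.012], [0, 0, 0], 0],
    [[0, 0, -0.015], [0, 0, 0], 0],
    [[0, 0, -0.015], [0, 0, 0], 0],
  ],
)

```text
time: 13.4
tcp_pos: [0.5952, -0.1289, 0.1703]
orientation: [[-0.241, 0.971, -0.001], [0.971, 0.241, 0.0], [0.001, -0.001, -1.0]]
ft_force: [-0.7, -0.4, -1.1]
finger_gap: 0.0234
```

```bash
python3 - <<'E'
from h import *
for n in('scene','top'):cap(n,n+'12')
o=manip.get_obs();R=o['orientation'];print(o['time'],o['tcp_pos'],np.degrees(np.arctan2(R[1,1],R[0,1])),o['finger_gap'],o['ft_force'])
crop('scene12',230,180,330,290,6,'c14')
E
```

```text
13.5 [ 0.59543187 -0.12896428  0.17107722] 13.922741863021896 0.023136817250445373 [ 0.17715112 -0.3080821  -2.23282913]
```

View pics/c14.png

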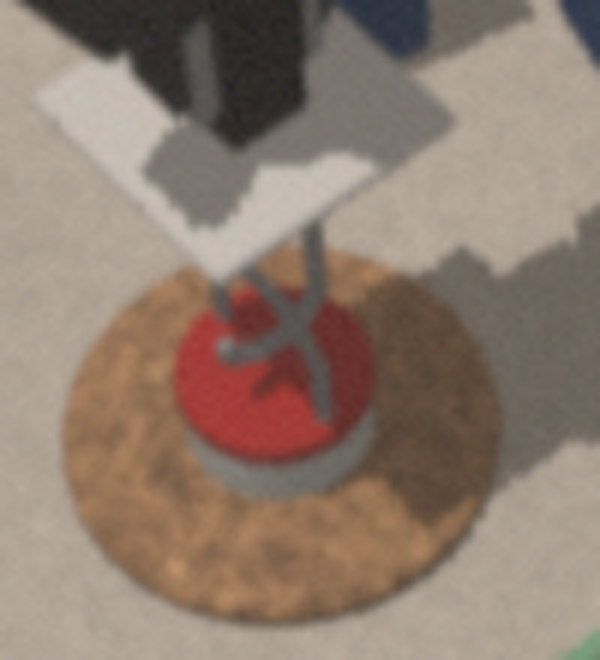

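The tip (crop 230,350) is free below the bail. Backing out in -x.

Call:
arm_command(
  steps=[
    [[-0.006, -0.0015, 0], [0, 0, 0], 0],
    [[-0.013, -0.003, 0], [0, 0, 0], 0],
    [[-0.02, -0.005, 0], [0, 0, 0], 0],
    [[-0.027, -0.0065, 0], [0, 0, 0], 0],
    [[-0.035, -0.0085, 0], [0, 0, 0], 0],
  ],
)

```text
time: 13.92
tcp_pos: [0.5597, -0.1377, 0.1715]
orientation: [[-0.24, 0.971, 0.0], [0.971, 0.24, -0.0], [-0.0, 0.0, -1.0]]
ft_force: [0.1, -0.0, -1.5]
finger_gap: 0.023
```

```bash
python3 - <<'E'
from h import *
for n in('scene','top'):cap(n,n+'13')
o=manip.get_obs();R=o['orientation'];print(o['time'],o['tcp_pos'],np.degrees(np.arctan2(R[1,1],R[0,1])),o['finger_gap'],o['ft_force'])
crop('scene13',230,180,330,290,5,'c15')
E
```

```text
14.0167 [ 0.55917252 -0.13788993  0.17176947] 13.874925961063973 0.023649927851229473 [-0.29302226  0.1301039  -0.99168112]
```

View pics/c15.png

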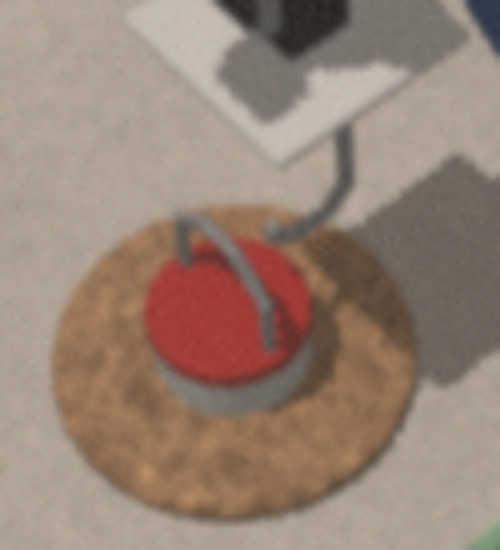

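Unhooked. The pot is upright on the coaster, and the tip (crop 275,230) is clear. Lifting, then back to the stand.

Call:
arm_command(
  steps=[
    [[-0.006, -0.0015, 0], [0, 0, 0], 0],
    [[-0.006, -0.0015, 0.025], [0, 0, 0], 0],
    [[-0.006, -0.0015, 0.055], [0, 0, 0], 0],
    [[-0.006, -0.0015, 0.09], [0, 0, 0], 0],
    [[-0.006, -0.0015, 0.13], [0, 0, 0], 0],
  ],
)

```text
time: 14.43
tcp_pos: [0.5537, -0.1389, 0.3016]
orientation: [[-0.241, 0.971, -0.002], [0.971, 0.241, 0.001], [0.001, -0.002, -1.0]]
ft_force: [1.1, -0.8, -1.6]
finger_gap: 0.0235
```

Call:
arm_command(
  steps=[
    [[-0.006, -0.025, 0], [0, 0, -0.04], 0],
    [[-0.012, -0.055, 0], [0, 0, -0.08], 0],
    [[-0.018, -0.085, 0], [0, 0, -0.12], 0],
    [[-0.024, -0.112, 0], [0, 0, -0.16], 0],
    [[-0.03, -0.1335, 0], [0, 0, -0.19], 0],
  ],
)

```text
time: 14.85
tcp_pos: [0.5241, -0.2744, 0.3012]
orientation: [[-0.051, 0.999, 0.0], [0.999, 0.051, -0.0], [-0.0, 0.0, -1.0]]
ft_force: [1.6, -0.5, -1.8]
finger_gap: 0.023
```

Call:
arm_command(
  steps=[
    [[0, 0, 0], [0, 0, 0], 0],
    [[0, 0, 0], [0, 0, 0], 0],
    [[0, 0, 0], [0, 0, 0], 0],
    [[0, 0, 0], [0, 0, 0], 0],
    [[0, 0, 0], [0, 0, 0], 0],
  ],
)

```text
time: 15.27
tcp_pos: [0.5249, -0.2715, 0.3014]
orientation: [[-0.055, 0.999, 0.0], [0.999, 0.055, 0.0], [0.0, 0.0, -1.0]]
ft_force: [0.3, 0.2, -1.0]
finger_gap: 0.0232
```

```bash
python3 - <<'E'
from h import *
for n in('scene','top'):cap(n,n+'14')
for k in range(1):
  o=manip.get_obs();R=o['orientation'];print(o['time'],o['tcp_pos'],np.degrees(np.arctan2(R[1,1],R[0,1])),o['finger_gap'],o['ft_force'])
crop('scene14',200,20,350,220,4,'c16')
E
```

```text
15.3667 [ 0.52487772 -0.27165432  0.30144792] 3.119243767093048 0.02353381374680036 [-0.41126075 -0.68320672 -1.40056703]
```

View pics/scene14.png

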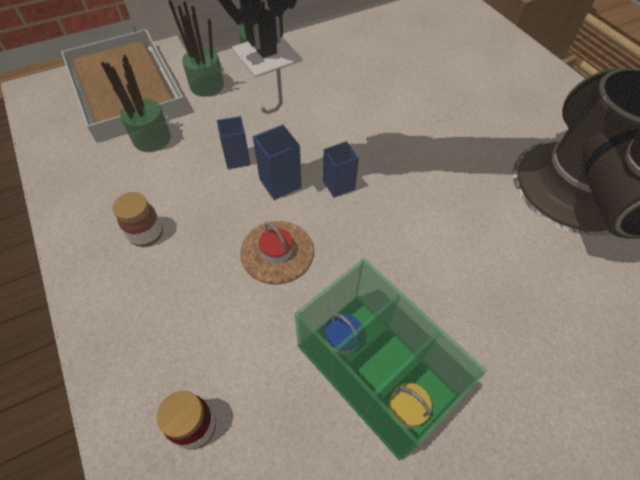

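View pics/c16.png

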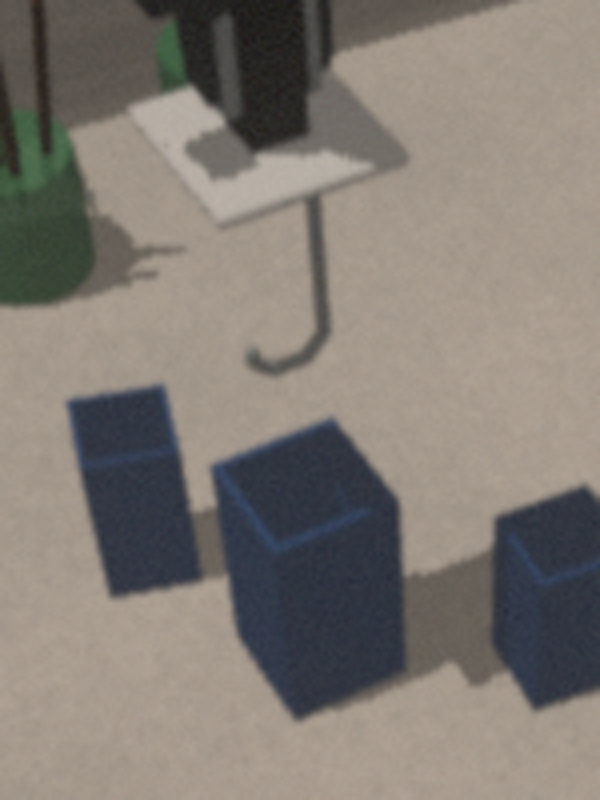

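Call:
arm_command(
  steps=[
    [[-0.001, -0.0013, 0], [0, 0, 0], 0],
    [[-0.001, -0.0013, -0.02], [0, 0, 0], 0],
    [[-0.001, -0.0013, -0.04], [0, 0, 0], 0],
    [[-0.001, -0.0013, -0.06], [0, 0, 0], 0],
    [[-0.001, -0.0013, -0.075], [0, 0, 0], 0],
  ],
)

```text
time: 15.78
tcp_pos: [0.5233, -0.2734, 0.2247]
orientation: [[-0.054, 0.999, -0.001], [0.999, 0.054, 0.001], [0.001, -0.001, -1.0]]
ft_force: [0.6, 0.5, -2.2]
finger_gap: 0.023
```

Call:
arm_command(
  steps=[
    [[0, 0, -0.015], [0, 0, 0], 0],
    [[0, 0, -0.03], [0, 0, 0], 0],
    [[0, 0, -0.045], [0, 0, 0], 0],
    [[0, 0, -0.06], [0, 0, 0], 0],
    [[0, 0, -0.075], [0, 0, 0], 0],
  ],
)

```text
time: 16.2
tcp_pos: [0.5236, -0.2735, 0.1506]
orientation: [[-0.054, 0.999, 0.0], [0.999, 0.054, -0.0], [-0.0, 0.0, -1.0]]
ft_force: [-0.4, 0.3, -2.2]
finger_gap: 0.0234
```

```bash
python3 - <<'E'
from h import *
for n in('scene',):cap(n,n+'15')
o=manip.get_obs();R=o['orientation'];print(o['time'],o['tcp_pos'],np.degrees(np.arctan2(R[1,1],R[0,1])),o['finger_gap'],o['ft_force'])
crop('scene15',200,70,350,220,4,'c17')
E
```

```text
16.25 [ 0.5223496  -0.27290436  0.14736182] 3.067901392707457 0.023378614248684884 [-0.51391783  1.20437916 -4.80290418]
```

View pics/c17.png

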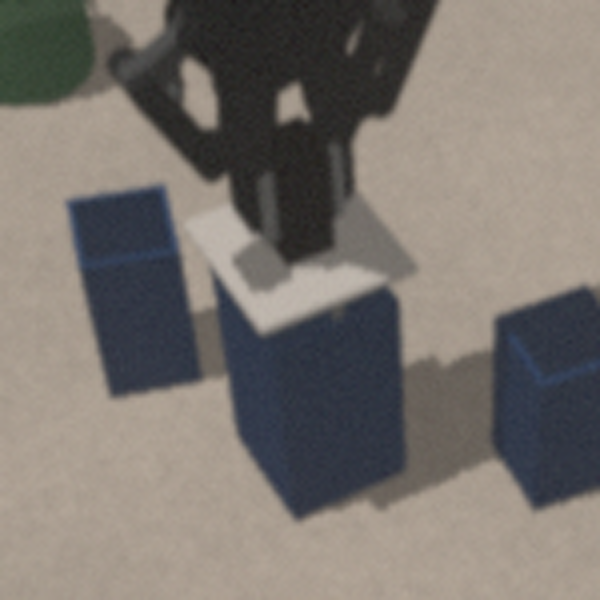

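The hook is in and the guard is centred about 17 mm above the rim. Lowering the last bit gently.

Call:
arm_command(
  steps=[
    [[0, 0, -0.005], [0, 0, 0], 0],
    [[0, 0, -0.01], [0, 0, 0], 0],
    [[0, 0, -0.014], [0, 0, 0], 0],
    [[0, 0, -0.016], [0, 0, 0], 0],
    [[0, 0, -0.0175], [0, 0, 0], 0],
  ],
)

```text
time: 16.67
tcp_pos: [0.5238, -0.2739, 0.1341]
orientation: [[-0.053, 0.999, 0.001], [0.999, 0.053, -0.0], [-0.0, 0.001, -1.0]]
ft_force: [-0.3, -0.7, -2.4]
finger_gap: 0.0233
```

```bash
python3 - <<'E'
from h import *
for n in('scene',):cap(n,n+'16')
o=manip.get_obs();R=o['orientation'];print(o['time'],o['tcp_pos'],np.degrees(np.arctan2(R[1,1],R[0,1])),o['finger_gap'],o['ft_force'])
crop('scene16',200,70,350,220,4,'c18')
E
```

```text
16.7167 [ 0.52367279 -0.27385332  0.13381507] 3.0371826860505866 0.023047420898841334 [ 0.27106799 -0.24173583 -1.90058134]
```

View pics/c18.png

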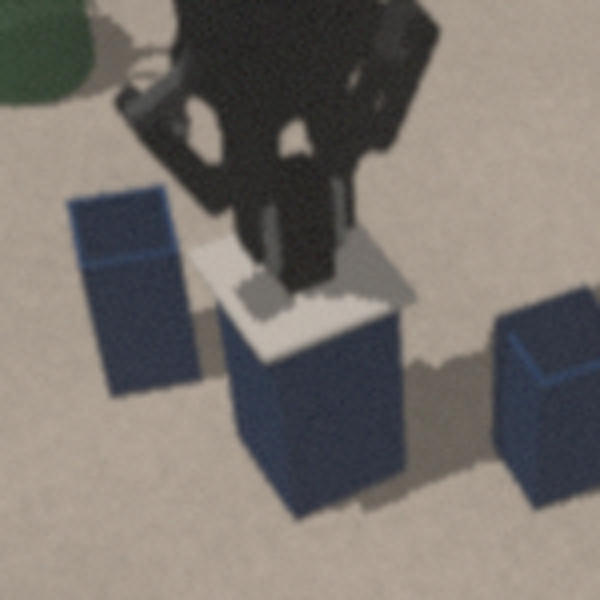

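Call:
arm_command(
  steps=[
    [[0, 0, -0.0005], [0, 0, 0], 0],
    [[0, 0, -0.001], [0, 0, 0], 0],
    [[0, 0, -0.0015], [0, 0, 0], 0],
    [[0, 0, -0.002], [0, 0, 0], 0],
    [[0, 0, -0.002], [0, 0, 0], 0],
  ],
)

```text
time: 17.13
tcp_pos: [0.5237, -0.2739, 0.1328]
orientation: [[-0.053, 0.999, 0.001], [0.999, 0.053, -0.001], [-0.001, 0.001, -1.0]]
ft_force: [-2.4, 0.7, 4.6]
finger_gap: 0.0234
```

Call:
arm_command(
  steps=[
    [[0, 0, 0], [0, 0, 0], 0.32],
    [[0, 0, 0], [0, 0, 0], 0.4],
    [[0, 0, 0], [0, 0, 0], 0.6],
    [[0, 0, 0], [0, 0, 0], 0.8],
    [[0, 0, 0], [0, 0, 0], 1],
  ],
)

```text
time: 17.55
tcp_pos: [0.5236, -0.2738, 0.1316]
orientation: [[-0.053, 0.999, -0.0], [0.999, 0.053, 0.0], [0.0, -0.0, -1.0]]
ft_force: [-0.5, -0.6, -0.4]
finger_gap: 0.0691
```

Call:
arm_command(
  steps=[
    [[0, 0, 0], [0, 0, 0], 1],
    [[0, 0, 0], [0, 0, 0], 1],
    [[0, 0, 0], [0, 0, 0], 1],
    [[0, 0, 0.01], [0, 0, 0], 1],
    [[0, 0, 0.025], [0, 0, 0], 1],
  ],
)

```text
time: 17.97
tcp_pos: [0.5227, -0.2733, 0.1561]
orientation: [[-0.053, 0.999, -0.003], [0.999, 0.053, 0.001], [0.002, -0.003, -1.0]]
ft_force: [0.4, -0.6, -0.9]
finger_gap: 0.0852
```

Call:
arm_command(
  steps=[
    [[0, 0, 0.03], [0, 0, 0], 1],
    [[0, 0, 0.06], [0, 0, 0], 1],
    [[0, 0, 0.09], [0, 0, 0], 1],
    [[0, 0, 0.12], [0, 0, 0], 1],
    [[0, 0, 0.14], [0, 0, 0], 1],
  ],
)

```text
time: 18.38
tcp_pos: [0.5237, -0.2739, 0.3009]
orientation: [[-0.053, 0.999, 0.003], [0.999, 0.053, -0.002], [-0.002, 0.003, -1.0]]
ft_force: [-0.1, 0.6, 0.2]
finger_gap: 0.0856
```

Call:
arm_command(
  steps=[
    [[-0.02, 0, 0], [0, 0, 0], 1],
    [[-0.05, 0, 0], [0, 0, 0], 1],
    [[-0.09, 0, 0], [0, 0, 0], 1],
    [[-0.12, 0, 0], [0, 0, 0], 1],
    [[-0.15, 0, 0], [0, 0, 0], 1],
  ],
)

```text
time: 18.8
tcp_pos: [0.372, -0.2735, 0.2977]
orientation: [[-0.053, 0.999, 0.001], [0.999, 0.053, -0.001], [-0.001, 0.001, -1.0]]
ft_force: [-0.3, -0.7, 0.5]
finger_gap: 0.0852
```

```bash
python3 - <<'E'
from h import *
for n in('scene','top'):cap(n,n+'17')
o=manip.get_obs();print(o['time'],o['tcp_pos'],o['finger_gap'],o['ft_force'])
crop('scene17',200,80,350,290,2.8,'c19');crop('top17',310,180,540,300,3.4,'c20')
E
```

```text
18.9 [ 0.37018842 -0.27335641  0.29888044] 0.08512618011827758 [-0.08093688  0.22186855  0.38194658]
```

View pics/c19.png

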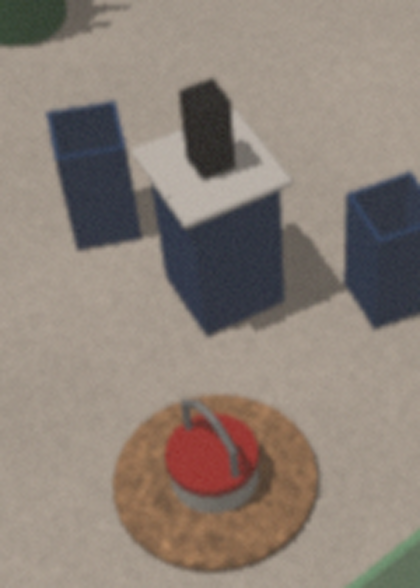

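View pics/c20.png

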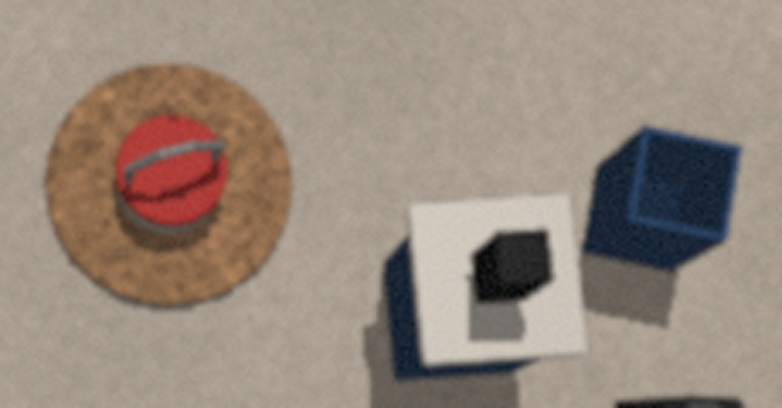

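Both views show the pot upright near the coaster's middle and the guard flat and centred on the stand. One numeric check, then hand in.

```bash
python3 - <<'E'
from h import *
t=load('top17');a=lambda u,v,z:atz(t,310+u/3.4,180+v/3.4,z)
p=a(172,170,.038);c=a(168,185,.008);print(p,c,np.hypot(*(p-c)[:2]))
g=np.mean([a(u,v,.12) for u,v in[(410,204),(569,193),(587,352),(424,367)]],0);print(g)
print(manip.job_done())
E
```

```text
[ 0.59465602 -0.13134015  0.038     ] [ 0.59339017 -0.13080796  0.008     ] 0.0013731735698253207
[ 0.52272007 -0.2749885   0.12      ]
the job is handed in; nothing more can be done
None
```

I finished the job and handed it in at about 19 s of the 59 s allowed; no verdict was reported. I gripped the picker by its handle, slid its hook under the red pot's bail from the -x side and lifted the pot out. I then set it on the coaster, unhooked it, put the picker back in its stand and backed the open gripper away.

- **Pot:** in the last pictures it stands upright, about 1.5 mm from the coaster's centre.
- **Picker:** the guard lies flat on the rim. Its centre measures (0.523, -0.275) against (0.522, -0.274) at the start in the same camera.
- **Gripper:** the fingers stayed at least 80 mm above the pot's bail by the measured heights. At the end the gripper was open and touching nothing.
- **Disagreement:** the scene camera read about 4–5 mm higher in y than the arm, so I corrected for that when hooking. No check failed.

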